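# Put the bench kit back in its holders

## Task

Put the bench kit away, each thing in the holder made for it: the large brown bottle upright in the large round cup, the small brown bottle upright in the small round cup, the card box flat in the oblong tray, and the marker pen across both saddles of the pen rest, lying in the notches and roughly centred. Each must sit right down on the floor of its holder and be left standing free; never tip a bottle over, and leave the beaker and the squeeze bottle where they stand.

Things in the scene. Friction and masses are not known exactly. Their poses are not given: they have to be found in the camera images.
- large_bottle_mid (a point): The larger of two brown bottles with red screw caps standing upright among the holders (not those in the crowd at the far right or on the shelf), loose, about 0.42 kg. Body 69 mm in diameter to 106 mm above its foot, cap 46 mm in diameter from 106 to 156 mm. The point is at its centre, 78 mm above its foot (and 78 mm below the cap's top); z is up along the bottle.
- small_bottle_mid (a point): The smaller of the two brown bottles with red screw caps standing upright among the holders (not those in the crowd at the far right or on the shelf), loose, about 0.25 kg. Body 48 mm in diameter to 88 mm above its foot, cap 32 mm in diameter from 89 to 130 mm. The point is at its centre, 65 mm above its foot; z is up along the bottle.
- card_box_mid (a point): A small closed blue-grey card box lying flat, loose, about 0.08 kg: 50 mm (its x) by 90 mm (its y) by 42 mm high. The point is at its centre, 21 mm above its underside.
- marker_mid (a point): A slim white marker pen with a blue cap lying flat, loose, 12 g: 138 mm long (its y), 12 mm wide (its x), 12 mm thick (its clip reaches 14 mm); it does not roll. The point is at the middle of its length, 6 mm above its underside.
- large_cup: The larger of two low round white cups with a black floor, fixed to the worktop: 97 mm outside, 85 mm inside, rim 18.5 mm high, floor 5 mm above the worktop. Origin at the centre of its underside, on the worktop.
- small_cup: The smaller of the two low round white cups with a black floor, fixed to the worktop: 76 mm outside, 64 mm inside, rim 18.5 mm high, floor 5 mm above the worktop. Origin at the centre of its underside, on the worktop.
- box_tray: A low oblong white tray with a black floor, fixed to the worktop: inside 66 mm (its x) by 106 mm (its y), walls 5 mm thick and 12 mm high, floor 5 mm above the worktop. Origin at the centre of its underside, on the worktop.
- pen_rest: A white pen rest fixed to the worktop: a flat base 52 mm (x) by 116 mm (y) and 4 mm high, with two notched saddles, each 14 mm thick, at y = -47 and +47 mm. The pen lies along y, across both saddles, on their floors 16 mm above the worktop; the notches are 28 mm wide (x), their cheeks rise to 26 mm and end 22 mm from the middle line. Between the saddles is 80 mm of free space for fingers. Origin at the centre of its underside, on the worktop.
- beaker_mid (a point): A bystander: an empty clear glass beaker, 74 mm in diameter and 90 mm high, standing loose at the left of the work. The point is at its centre, 45 mm above its foot.
- squeeze_bottle_mid (a point): A bystander: a white squeeze bottle with a red cap and a bent red spout, body 68 mm in diameter and 140 mm high, 235 mm with the spout, standing loose at the right of the work. The point is on the axis of its body, 70 mm above its foot.
Not all that is in view belongs to the job. Leave any yellow look-alike of the part that bears small_bottle_mid alone. Leave any yellow look-alike of the part that bears card_box_mid alone.

How it is judged:
At the end, for the whole second after the job is handed in: All at rest on their own holder's floor (height within 5 mm): bottles within 13 mm of their cups' centres, upright to 0.1 rad; box within 15 mm of the tray's centre, in line to 0.3 rad, flat; marker within 22 mm of the rest's centre, in line to 0.25 rad (horizontal distance between large_bottle_mid and large_cup below 0.013 m and z of large_bottle_mid in the frame of large_cup between 0.078 and 0.088 m and angle between each of large_bottle_mid, small_bottle_mid, card_box_mid's own z axis and vertical below 0.1 rad and horizontal distance between small_bottle_mid and small_cup below 0.013 m and z of small_bottle_mid in the frame of small_cup between 0.065 and 0.075 m and horizontal distance between card_box_mid and box_tray below 0.015 m and z of card_box_mid in the frame of box_tray between 0.021 and 0.031 m and angle between the y axis of card_box_mid and the y axis of box_tray, either way round below 0.3 rad and horizontal distance between marker_mid and pen_rest below 0.022 m and z of marker_mid in the frame of pen_rest between 0.017 and 0.027 m and angle between the y axis of marker_mid and the y axis of pen_rest, either way round below 0.25 rad and linear speed of each of large_bottle, small_bottle, card_box, marker below 0.02 m/s); the robot touches nothing.
It fails at once if the large bottle is tipped over (angle between large_bottle_mid's own z axis and vertical above 0.7 rad).
It fails at once if the small bottle is tipped over (angle between small_bottle_mid's own z axis and vertical above 0.7 rad).
It fails at once if the glass beaker is pushed away or knocked over (distance of beaker_mid from where it was at the start of the episode above 0.03 m).
It fails at once if the squeeze bottle is pushed away or knocked over (distance of squeeze_bottle_mid from where it was at the start of the episode above 0.03 m).
It also fails if it takes over 102 s, if anything falls off the work surface, if the arm or the gripper's body presses on something with over 40 N, if the wrist force passes 120 N, or if a joint passes its speed limit or range.

## Robot

A 6-joint arm with a two-finger parallel gripper is mounted at the origin on a cart in front of the work surface, level with it; the furniture and walls round the work are solid. World frame = base frame: x ahead of the robot, y to its left, z up, the work surface at z = 0. Lengths are in m, angles in rad, forces in N, time in s.
With the tool pointing down it reaches from about 0.35 to 0.775 m from the base axis. Payload 7.3 kg.
Tool frame: the origin (TCP) lies on the centre line of the jaws, within the pads' length; the fingertips stand 11 mm ahead of it and the grasp point (between the pads) lies 8 mm behind it (env.tips_ahead is the distance from the TCP to the fingertips, in m); z points along the fingers, y is the line along which they close (so a half turn about z gives the same grasp; the last joint's range is limited). The gripper opens to 92 mm and grips with 3 to 60 N. Pads are 19 mm wide; open, the fingers measure 130 mm over their backs; the gripper's body (75 mm by 190 mm) begins 47 mm behind the grasp point.
Start: joints at [0.964, 0.342, 1.524, -0, 1.275, -0.146], TCP at [0.233, 0.47, 0.238] pointing down, gripper open.
Joint ranges: [-2.53, 2.53], [-0.77, 2.02], [0.04, 2.7], [-1, 4.14], [0.28, 2.66], [-3.11, 3.11]. Speed limits (rad/s): [2.57, 2.57, 3.14, 3.14, 3.14, 3.14].

## Interface

Orientations are given as a 3x3 rotation matrix whose columns are the frame's x, y, z axes.
In Python, from cell import env gives the robot as it stands.
- The arm moves only by the shell command python3 -m inch 'ROWS'. ROWS is JSON, a list that holds one entry, the list of rows, each a list of 7 numbers: the shift along the tool's x, y, z in units of 50 mm (1.0 is 50 mm), then the turn, a rotation vector about the tool's x, y, z in degrees, then the opening, from -1 (shut) to 1 (fully open). A call has 1 to 12 rows; each row shifts and turns the commanded pose from where the row before left it, along the tool's axes as they then stand; what a row does not reach is not made up. A row lasts 1/10 s, in which the tool goes at most 50 mm and 8.59 degrees, less where a joint would pass 70% of its speed; a pose out of reach is approached as far as the arm can. A call is refused whole if a number of a shift passes 1 or a number of a turn 8.59, either way. A call with a gripper value outside its range is refused whole. The fingers move at their own pace and stop on an object; the grip force is fixed at half the most. Time passes only in rows, so rows that do not move let the fingers close. It gives the time, the measured TCP pose, the force, the opening and the grip force at its end, in the units of the state.
- env.sense(): the state, without advancing time (a new reading comes with each control period).
- env.get_image(name): name is "side" or "top"; returns a dict with "pixels" (400x640x3 uint8, red, green, blue), "intrinsics" (3x3 intrinsics, pixels), "R" (3x3) and "t" (3): a world point X has camera coordinates R X + t. Camera axes: x right, y down, z forward; pixel columns grow to the right and rows downward; lengths in m; the calibration is good to about 2 mm. A picture is of the moment at which its call begins. There is no depth.
- env.hand_in(): hands the job in; it is judged then, once.
Trained networks look in a picture, given as the dict that the camera call returned (one of the last four; its "shot" number tells which), for a name from the list of things; names that differ only in an ending like _2 or _b are one class to them, and where a whole thing is asked for, a point or a joint stands for the part that bears it (a point fixed in the world has none). Each returns a list of dicts, best first, with "confidence" (0 to 1); they miss things now and then, are a little off and sometimes report something else, mostly with a low value. They report only what shows in the picture. A call takes as long as a camera call. They do not tell look-alikes from the thing itself.
- env.boxes_of(thing, picture): "at" ([column, row] as shares, 0 to 1, of the picture: columns of its width, rows of its height, amid what is visible of it).
- env.masks_of(thing, picture): "pixels" (400x640 bool, what is visible of it) and "at" ([column, row] as shares, 0 to 1, of the picture: columns of its width, rows of its height, amid what is visible of it).
- env.mark_of(thing, picture): "at" ([column, row] as shares, 0 to 1, of the picture: columns of its width, rows of its height: a listed point, or the origin of a listed thing).
The state is a dict: "clock": time; "joints": joint angles; "dq": joint speeds; "tau": joint torques, N m; "tcp_pos": TCP position; "tool_rot": TCP orientation; "contact_force": force on the tool from outside, world axes, zero at the start; "ft_torque": the same for the moment, N m; "opening": finger opening in m; "finger_force": force on a finger pad.
Only numpy, scipy, OpenCV 4.12 (cv2) and the standard library are available. Lean on these libraries where they do the work, as an engineer would, in place of code of your own. Each camera call takes 0.05 s, during which the arm holds its last target. There are 200 camera calls.

## Working session

There is one attempt and no reset: what is moved stays moved. The work goes in short steps, Python scripts to look and compute and a shell command to move; the robot and the scene stay as the last step left them, time stands still between calls to the robot, and variables do not carry over. Pictures are saved under pics/ and viewed, at most 14 in all, crops included, and the job is handed in when it is done.

```bash
mkdir -p pics; ls; cat > h.py <<'E'
import numpy as np, cv2
from cell import env
def ray(p,at):
    K=np.array(p["intrinsics"]);R=np.array(p["R"]);t=np.array(p["t"])
    d=R.T@np.linalg.solve(K,[at[0]*640,at[1]*400,1]);return -R.T@t,d
def onz(p,at,z):
    c,d=ray(p,at);return c+d*(z-c[2])/d[2]
def proj(p,X):
    c=np.array(p["intrinsics"])@(np.array(p["R"])@np.array(X)+np.array(p["t"]));return c[:2]/c[2]
def save(p,n,crop=None,s=1):
    im=p["pixels"][:,:,::-1]
    if crop: a,b,c,d=crop;im=im[b:d,a:c]
    cv2.imwrite("pics/"+n,cv2.resize(im,None,fx=s,fy=s,interpolation=cv2.INTER_CUBIC))
E
python3 - <<'E'
from h import *
P={n:env.get_image(n) for n in("top","side")}
for n in P: save(P[n],n+"0.png",s=1.25)
Z=dict(large_bottle_mid=.078,small_bottle_mid=.065,card_box_mid=.021,marker_mid=.006,large_cup=0,small_cup=0,box_tray=0,pen_rest=0,beaker_mid=.045,squeeze_bottle_mid=.07)
for k,z in Z.items():
  for n in P:
    for m in env.mark_of(k,P[n])[:3]:
      print(k,n,round(m["confidence"],2),(np.array(m["at"])*[640,400]).round(),onz(P[n],m["at"],z).round(3)[:2])
print(env.sense()["clock"],env.tips_ahead)
for n in P: print(n,(-np.array(P[n]["R"]).T@P[n]["t"]).round(2))
E
```

```text
pics
large_bottle_mid top 0.84 [207. 242.] [0.445 0.275]
large_bottle_mid side 0.72 [285. 158.] [0.44  0.293]
large_bottle_mid side 0.17 [347. 298.] [ 0.553 -0.481]
small_bottle_mid top 0.88 [391. 188.] [ 0.604 -0.261]
small_bottle_mid top 0.84 [402. 154.] [ 0.709 -0.295]
small_bottle_mid side 0.72 [383. 249.] [ 0.71  -0.291]
small_bottle_mid side 0.64 [354. 244.] [ 0.621 -0.256]
card_box_mid top 0.92 [454. 261.] [ 0.391 -0.456]
card_box_mid top 0.82 [333. 246.] [ 0.433 -0.091]
card_box_mid top 0.33 [207. 242.] [0.444 0.289]
card_box_mid side 0.92 [289. 311.] [ 0.39  -0.457]
card_box_mid side 0.63 [292. 228.] [ 0.43  -0.093]
card_box_mid side 0.34 [347. 227.] [ 0.629 -0.12 ]
marker_mid top 0.51 [274. 244.] [0.441 0.089]
marker_mid side 0.49 [294. 197.] [0.456 0.113]
large_cup top 0.6 [278. 183.] [0.628 0.08 ]
large_cup side 0.58 [335. 199.] [0.62  0.085]
small_cup top 0.92 [327. 184.] [ 0.626 -0.076]
small_cup side 0.67 [347. 225.] [ 0.635 -0.083]
box_tray top 0.82 [386. 243.] [ 0.443 -0.257]
box_tray top 0.7 [461. 209.] [ 0.551 -0.492]
box_tray top 0.49 [205. 242.] [0.444 0.301]
box_tray side 0.75 [301. 265.] [ 0.445 -0.26 ]
pen_rest top 0.95 [215. 185.] [0.623 0.273]
pen_rest side 0.66 [332. 173.] [0.64  0.275]
beaker_mid top 0.56 [148. 199.] [0.571 0.462]
beaker_mid top 0.44 [458. 209.] [ 0.546 -0.467]
beaker_mid side 0.85 [313. 145.] [0.58  0.449]
squeeze_bottle_mid top 0.57 [460. 210.] [ 0.542 -0.461]
squeeze_bottle_mid side 0.86 [345. 296.] [ 0.551 -0.468]
squeeze_bottle_mid side 0.69 [292. 227.] [ 0.427 -0.144]
1.1 0.011
top [ 0.44 -0.02  1.24]
side [ 0.36 -1.2   0.99]
```

View pics/top0.png

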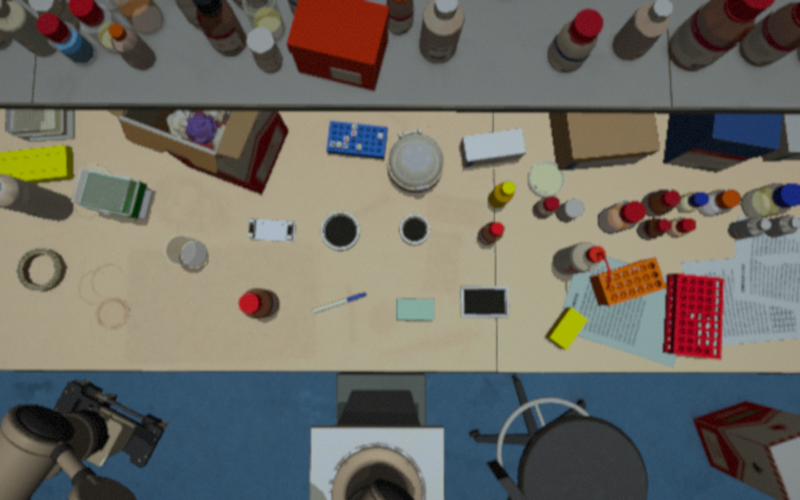

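View pics/side0.png

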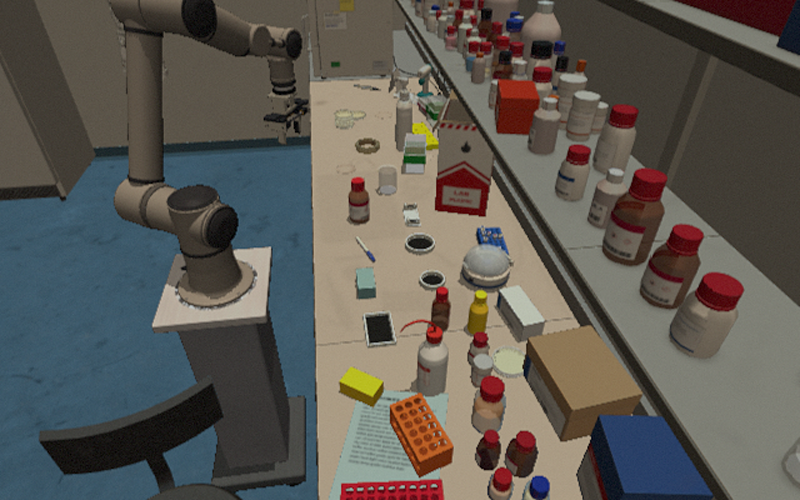

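Candidates in the top image (640 px wide):
- **Small bottle:** brown with a red cap at (393,186), yellow at (402,154). I take the brown one; the yellow is the look-alike.
- **Card box:** blue-grey at (333,246), yellow at (454,261). I take the blue-grey one.
- **Large bottle:** at (207,242). It stands alone among the holders.

I'll confirm these in one crop and refine the positions.

```bash
python3 - <<'E'
from h import *
from scipy.optimize import least_squares
T=env.get_image("top");S=env.get_image("side")
a=T["pixels"][140:280,180:430,::-1]; cv2.imwrite("pics/crop1.png",cv2.resize(a,None,fx=3.2,fy=3.2,interpolation=cv2.INTER_CUBIC))
def tri(k,near):
    r=[]
    for p in(T,S):
        m=min(env.mark_of(k,p),key=lambda m:np.hypot(*(onz(p,m["at"],near[2])[:2]-near[:2])))
        r.append((p,np.array(m["at"])*[640,400]))
    f=lambda X:np.concatenate([proj(p,X)-q for p,q in r])
    s=least_squares(f,near);print("tri",k,s.x.round(3),s.fun.round(1))
tri("large_bottle_mid",np.array([.44,.28,.078]));tri("small_bottle_mid",np.array([.61,-.258,.065]))
# masks -> min area rect on plane
for k,z,near in(("card_box_mid",.042,(.43,-.09)),("marker_mid",.008,(.44,.09)),("pen_rest",.015,(.625,.273)),("box_tray",.012,(.444,-.257)),("large_cup",.0185,(.625,.08)),("small_cup",.0185,(.63,-.078)),("large_bottle_mid",.156,(.44,.28)),("small_bottle_mid",.13,(.61,-.258))):
  for n,p in(("top",T),("side",S)):
    ms=env.masks_of(k,p)
    if not ms: continue
    m=min(ms,key=lambda m:np.hypot(*(onz(p,m["at"],z)[:2]-near)))
    ys,xs=np.nonzero(m["pixels"])
    W=np.array([onz(p,((x+.5)/640,(y+.5)/400),z)[:2] for x,y in zip(xs,ys)])*1000
    (c,wh,an)=cv2.minAreaRect(W.astype(np.float32));print(k,n,"conf %.2f"%m["confidence"],"c",np.round(c,1),"wh",np.round(wh,1),"ang",round(an,1),"mean",W.mean(0).round(1))
# dark floors, red caps in top (and side)
for n,p in(("top",T),("side",S)):
  im=p["pixels"].astype(int)
  dark=(im.max(2)<60); red=(im[...,0]>110)&(im[...,1]<70)&(im[...,2]<70)
  for k,msk,z,near,r in(("Lcup",dark,.005,(.625,.08),.06),("Scup",dark,.005,(.63,-.078),.05),("tray",dark,.005,(.444,-.257),.08),("Lcap",red,.156,(.44,.28),.06),("Scap",red,.13,(.61,-.258),.06)):
    u,v=proj(p,[*near,z]).astype(int);w=30
    ys,xs=np.nonzero(msk[v-w:v+w,u-w:u+w]);
    W=np.array([onz(p,((x+u-w+.5)/640,(y+v-w+.5)/400),z)[:2] for x,y in zip(xs,ys)])
    W=W[np.hypot(*(W-near).T)<r]*1000
    if len(W)>5: c,wh,an=cv2.minAreaRect(W.astype(np.float32));print(n,k,len(W),"mean",W.mean(0).round(1),"rect",np.round(c,1),np.round(wh,1),round(an,1))
E
```

```text
tri large_bottle_mid [0.445 0.275 0.073] [ 0.  -0.1 -0.2  0. ]
tri small_bottle_mid [ 0.664 -0.285  0.074] [-1.8 16.  17.4 -3.3]
card_box_mid top conf 0.65 c [431.3 -90.7] wh [50.2 92.2] ang 0.2 mean [430.4 -90.5]
card_box_mid side conf 0.59 c [ 433.1 -108.5] wh [133.1  51.7] ang 89.1 mean [ 432.5 -109.5]
marker_mid top conf 0.72 c [446.7  95. ] wh [ 10.6 128.9] ang 18.6 mean [446.5  95.3]
pen_rest top conf 0.66 c [623.5 261.6] wh [112.   51.6] ang 87.0 mean [623.4 261.6]
pen_rest side conf 0.58 c [626.1 264.7] wh [145.   50.9] ang 87.5 mean [625.7 259.5]
box_tray top conf 0.60 c [ 451.4 -260.4] wh [ 79. 119.] ang 0.2 mean [ 449.4 -261.2]
box_tray side conf 0.93 c [ 454.5 -265.7] wh [129.3  77.9] ang 89.3 mean [ 453.5 -266.9]
large_cup top conf 0.87 c [623.2  95.1] wh [96.4 89.2] ang 0.5 mean [622.1  93.5]
large_cup side conf 0.66 c [625.4  87.7] wh [109.1  93.4] ang 81.1 mean [624.7  86.3]
small_cup top conf 0.94 c [623.8 -89.5] wh [71.5 70.9] ang 0.2 mean [625.4 -89.2]
small_cup side conf 0.63 c [629.4 -97.1] wh [85.7 70.4] ang 79.8 mean [628.7 -96.3]
large_bottle_mid top conf 0.83
[... 337 characters left out ...]
30.8]
top Lcup 454 mean [622.4  94.9] rect [622.   96.3] [72.3 71.4] 0.6
top Scup 237 mean [626.8 -89. ] rect [627.3 -88.6] [49.8 50.3] 90.0
top tray 581 mean [ 448.3 -260.5] rect [ 448.3 -261.3] [54.9 95.4] 0.2
top Lcap 205 mean [442.8 274.7] rect [442.5 273.9] [40.3 41.1] 46.0
top Scap 80 mean [ 610.4 -267.7] rect [ 610.5 -267.9] [25.2 25.6] 89.0
side Lcup 120 mean [627.4 101.5] rect [627.8 101.2] [47.9 69.5] 82.1
side Scup 89 mean [633.  -82.5] rect [632.6 -82.5] [43.7 48.4] 46.0
side tray 372 mean [ 452.8 -258.6] rect [ 452.9 -257.6] [93.6 61. ] 90.0
side Lcap 39 mean [444.9 271.5] rect [445.2 273.3] [33.2 37.4] 82.3
side Scap 47 mean [ 615.  -271.4] rect [ 614.1 -282.8] [55.8 25.2] 78.2
```

View pics/crop1.png

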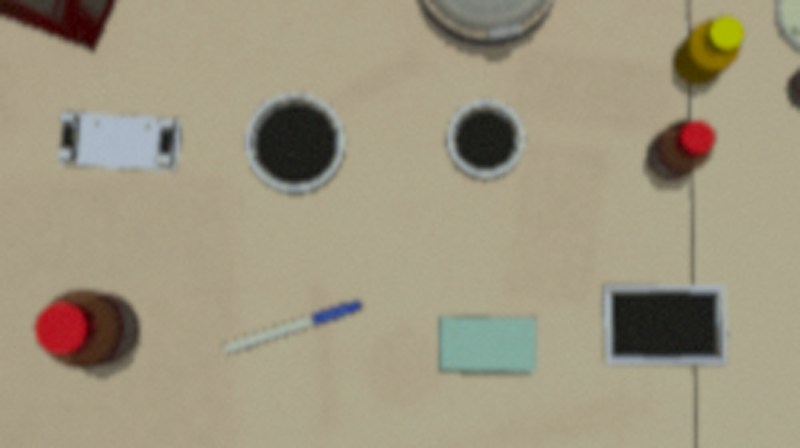

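The crop confirms it: brown, red-capped small bottle at about (695,140), its yellow look-alike at (720,35), and the blue-grey box at (488,344). The pen is at (293,326), and the holders are all empty. Next, a helper that works out how far to go.

```bash
cat > go.py <<'E'
import sys; from h import *
from scipy.spatial.transform import Rotation as Ro
x,y,z,yaw=map(float,sys.argv[1:5])  # yaw = direction of tool y axis (closing line), deg from world x, mod 180
s=env.sense();R=np.array(s["tool_rot"]);p=np.array(s["tcp_pos"])
Y=np.array([np.cos(np.radians(yaw)),np.sin(np.radians(yaw)),0]);
if Y@R[:,1]<0:Y=-Y
Z=np.array([0,0,-1.]);G=np.c_[np.cross(Y,Z),Y,Z]
w=Ro.from_matrix(R.T@G).as_rotvec(degrees=True)
print("clock",s["clock"],"tcp",p.round(4),"open",round(s["opening"],4),"q",np.round(s["joints"],2),"closing dir deg",np.degrees(np.arctan2(R[1,1],R[0,1])).round(1))
d=np.array([x,y,z])-p
print("turn (tool) first",w.round(2),"| shift units before turn",(R.T@d/.05).round(3),"| after turn",(G.T@d/.05).round(3))
E
python3 go.py .443 .275 .25 90
```

```text
clock 2.2 tcp [0.2334 0.4703 0.2377] open 0.0922 q [ 0.96  0.34  1.52  0.    1.28 -0.15] closing dir deg 63.6
turn (tool) first [ 1.00e-02  0.00e+00 -2.64e+01] | shift units before turn [-5.491 -1.634 -0.245] | after turn [-4.192 -3.906 -0.245]
```

```bash
python3 -m inch '[[[0,0,0,0,0,-6.6,1],[0,0,0,0,0,-6.6,1],[0,0,0,0,0,-6.6,1],[0,0,0,0,0,-6.6,1],[-0.52,-0.49,0,0,0,0,1],[-0.52,-0.49,0,0,0,0,1],[-0.52,-0.49,0,0,0,0,1],[-0.52,-0.49,0,0,0,0,1],[-0.52,-0.49,0,0,0,0,1],[-0.52,-0.49,0,0,0,0,1],[-0.52,-0.49,0,0,0,0,1],[-0.52,-0.49,0,0,0,0,1]]]'; python3 go.py .443 .275 .122 90
```

```text
clock: 3.4
tcp_pos: [0.4424, 0.2731, 0.2378]
tool_rot: [[-1.0, 0.0, 0.0], [0.0, 1.0, 0.0], [-0.0, 0.0, -1.0]]
contact_force: [0.7, 0.5, -0.0]
opening: 0.0919
finger_force: 0.0
clock 3.4 tcp [0.4424 0.2731 0.2378] open 0.0919 q [ 0.41  0.33  1.54  0.    1.27 -1.17] closing dir deg 90.0
turn (tool) first [ 0.01  0.02 -0.  ] | shift units before turn [-0.012  0.036  2.317] | after turn [-0.012  0.037  2.317]
```

```bash
python3 -m inch '[[[0,0.04,0.4,0,0,0,1],[0,0,0.4,0,0,0,1],[0,0,0.4,0,0,0,1],[0,0,0.4,0,0,0,1],[0,0,0.4,0,0,0,1],[0,0,0.3,0,0,0,1],[0,0,0,0,0,0,1]]]'; python3 - <<'E'
from h import *
p=env.get_image("side");save(p,"lb.png",(220,80,380,220),4.5)
E
```

```text
clock: 4.1
tcp_pos: [0.4403, 0.2757, 0.1209]
tool_rot: [[-1.0, 0.0, -0.004], [0.0, 1.0, -0.002], [0.004, -0.002, -1.0]]
contact_force: [-0.2, -0.3, 0.2]
opening: 0.0921
finger_force: 0.0
```

View pics/lb.png

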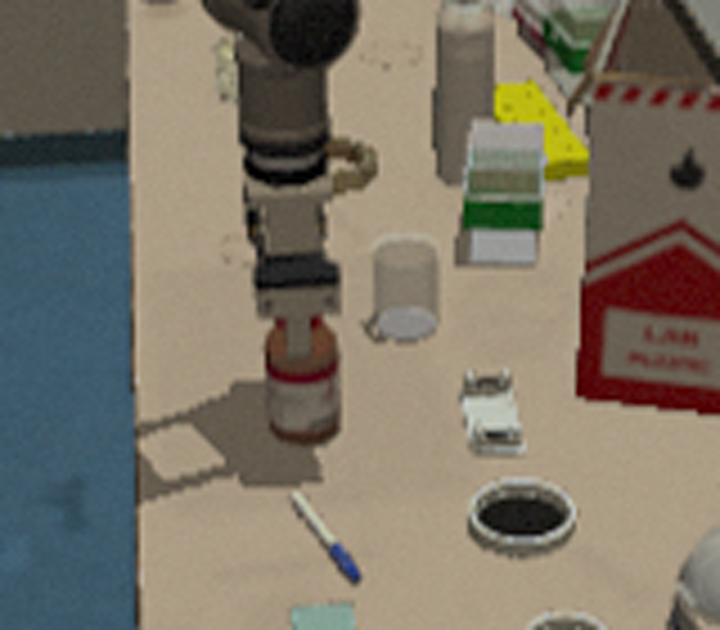

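The finger (about x=298) sits astride the cap, roughly 2–3 mm short in x of the bottle's axis (about 303). I'll nudge it and close.

```bash
python3 -m inch '[[[-0.05,0,0,0,0,0,1],[0,0,0,0,0,0,-1],[0,0,0,0,0,0,-1],[0,0,0,0,0,0,-1],[0,0,0,0,0,0,-1],[0,0,0,0,0,0,-1],[0,0,0,0,0,0,-1],[0,0,0,0,0,0,-1],[0,0,-0.3,0,0,0,-1],[0,0,-0.4,0,0,0,-1],[0,0,-0.4,0,0,0,-1],[0,0,-0.4,0,0,0,-1]]]'; python3 go.py .6225 .0945 .19 90
```

```text
clock: 5.35
tcp_pos: [0.4435, 0.2761, 0.1979]
tool_rot: [[-1.0, 0.0, -0.002], [0.0, 1.0, -0.001], [0.002, -0.001, -1.0]]
contact_force: [-0.0, -0.2, -2.8]
opening: 0.0457
finger_force: 30.0
clock 5.35 tcp [0.4435 0.2761 0.1979] open 0.0457 q [ 0.41  0.37  1.59  0.    1.18 -1.16] closing dir deg 90.0
turn (tool) first [-0.03 -0.09 -0.  ] | shift units before turn [-3.581 -3.631  0.154] | after turn [-3.581 -3.631  0.157]
```

```bash
python3 -m inch '[[[-0.36,-0.36,0,0,0,0,-1],[-0.36,-0.36,0,0,0,0,-1],[-0.36,-0.36,0,0,0,0,-1],[-0.36,-0.36,0,0,0,0,-1],[-0.36,-0.36,0,0,0,0,-1],[-0.36,-0.36,0,0,0,0,-1],[-0.36,-0.36,0,0,0,0,-1],[-0.36,-0.36,0,0,0,0,-1],[-0.36,-0.36,0,0,0,0,-1],[-0.36,-0.36,0,0,0,0,-1],[0,0,0,0,0,0,-1],[0,0,0,0,0,0,-1]]]'; python3 go.py .6225 .0945 .14 90; python3 - <<'E'
from h import *
p=env.get_image("side");save(p,"lb2.png",(250,130,410,250),4.5)
# expected centre pixels
for z in(.0185,.005):print(((proj(p,[.6225,.0945,z])-[250,130])*4.5).round())
E
```

```text
clock: 6.55
tcp_pos: [0.6235, 0.0959, 0.1966]
tool_rot: [[-1.0, 0.001, -0.002], [0.001, 1.0, 0.0], [0.002, 0.0, -1.0]]
contact_force: [-0.6, -0.1, -3.1]
opening: 0.045
finger_force: 30.0
clock 6.55 tcp [0.6235 0.0959 0.1966] open 0.045 q [ 0.03  0.57  1.27  0.    1.31 -1.54] closing dir deg 89.9
turn (tool) first [ 0.02 -0.13 -0.06] | shift units before turn [ 0.017 -0.029  1.132] | after turn [ 0.019 -0.029  1.132]
[383. 285.]
[383. 297.]
```

View pics/lb2.png

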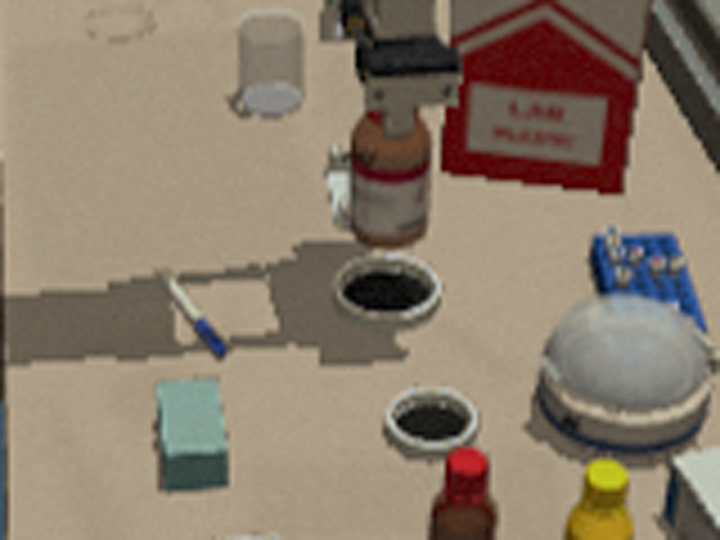

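The bottle hangs directly over the cup. The rim spans 335–441 and is centred at about (388,287) against a predicted (383,285), so it is within about 2 mm. Lowering.

```bash
python3 -m inch '[[[0,-0.03,0.3,0,0,0,-1],[0,0,0.3,0,0,0,-1],[0,0,0.3,0,0,0,-1],[0,0,0.2,0,0,0,-1],[0,0,0.15,0,0,0,-1],[0,0,0.1,0,0,0,-1],[0,0,0.04,0,0,0,-1],[0,0,0.02,0,0,0,-1],[0,0,0,0,0,0,-1]]]'
```

```text
clock: 7.5
tcp_pos: [0.6243, 0.0948, 0.1278]
tool_rot: [[-1.0, 0.0, 0.001], [0.0, 1.0, 0.0], [-0.001, 0.0, -1.0]]
contact_force: [-0.7, -0.5, -3.4]
opening: 0.0448
finger_force: 30.0
```

```bash
python3 -m inch '[[[0,0,0.02,0,0,0,-1],[0,0,0.02,0,0,0,-1],[0,0,0,0,0,0,-1]]]'
```

```text
clock: 7.8
tcp_pos: [0.6245, 0.0947, 0.1277]
tool_rot: [[-1.0, 0.0, 0.003], [0.0, 1.0, 0.0], [-0.003, 0.0, -1.0]]
contact_force: [-3.6, -0.9, 8.3]
opening: 0.0451
finger_force: 30.0
```

```bash
python3 -m inch '[[[0,0,0,0,0,0,1],[0,0,0,0,0,0,1],[0,0,0,0,0,0,1],[0,0,0,0,0,0,1],[0,0,0,0,0,0,1],[0,0,0,0,0,0,1],[0,0,-0.5,0,0,0,1],[0,0,-0.7,0,0,0,1],[0,0,-0.7,0,0,0,1],[0,0,-0.6,0,0,0,1]]]'; python3 go.py .611 -.268 .24 90
```

```text
clock: 8.8
tcp_pos: [0.6241, 0.0948, 0.2522]
tool_rot: [[-1.0, 0.0, 0.001], [0.0, 1.0, 0.0], [-0.001, 0.0, -1.0]]
contact_force: [0.9, -0.2, 0.5]
opening: 0.0919
finger_force: 0.0
clock 8.8 tcp [0.6241 0.0948 0.2522] open 0.0919 q [ 0.03  0.53  1.18  0.    1.43 -1.54] closing dir deg 90.0
turn (tool) first [ 0.01  0.07 -0.  ] | shift units before turn [ 0.261 -7.256  0.242] | after turn [ 0.261 -7.256  0.243]
```

```bash
python3 -m inch '[[[0,-0.6,0,0,0,0,1],[0,-0.6,0,0,0,0,1],[0,-0.6,0,0,0,0,1],[0,-0.6,0,0,0,0,1],[0,-0.6,0,0,0,0,1],[0,-0.6,0,0,0,0,1],[0.04,-0.6,0,0,0,0,1],[0.04,-0.6,0,0,0,0,1],[0.04,-0.6,0,0,0,0,1],[0.04,-0.6,0,0,0,0,1],[0.04,-0.6,0,0,0,0,1],[0.04,-0.6,0,0,0,0,1]]]'; python3 go.py .611 -.268 .105 90;python3 - <<'E'
from h import *
p=env.get_image("side");save(p,"sb.png",(270,150,420,290),4)
for X in([.611,-.268,.13],[.611,-.268,0],[.6245,.0945,.0185]):print(((proj(p,X)-[270,150])*4).round())
E
```

```text
clock: 10.0
tcp_pos: [0.6117, -0.2665, 0.2501]
tool_rot: [[-1.0, 0.0, -0.0], [0.0, 1.0, 0.0], [0.0, 0.0, -1.0]]
contact_force: [0.2, 0.9, 0.5]
opening: 0.0917
finger_force: 0.0
clock 10.0 tcp [ 0.6117 -0.2665  0.2501] open 0.0917 q [-0.53  0.61  1.05  0.    1.48 -2.1 ] closing dir deg 90.0
turn (tool) first [ 0.01 -0.   -0.  ] | shift units before turn [ 0.014 -0.031  2.902] | after turn [ 0.014 -0.03   2.902]
[330. 329.]
[322. 445.]
[262. 173.]
```

View pics/sb.png

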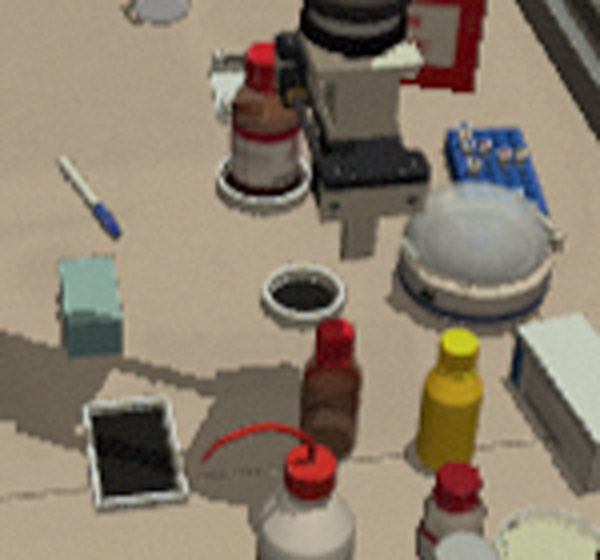

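The large bottle stands upright and centred in its cup. The small bottle's cap is at (336,330) against a predicted 330, so I'll aim about 2 mm further in x and lower.

```bash
python3 -m inch '[[[-0.03,-0.03,0.4,0,0,0,1],[0,0,0.4,0,0,0,1],[0,0,0.4,0,0,0,1],[0,0,0.4,0,0,0,1],[0,0,0.4,0,0,0,1],[0,0,0.4,0,0,0,1],[0,0,0.3,0,0,0,1],[0,0,0.2,0,0,0,1],[0,0,0,0,0,0,1]]]'; python3 - <<'E'
from h import *
p=env.get_image("side");save(p,"sb2.png",(300,180,420,290),5)
E
```

```text
clock: 10.95
tcp_pos: [0.6127, -0.2662, 0.1036]
tool_rot: [[-1.0, 0.0, -0.002], [-0.0, 1.0, 0.002], [0.002, 0.002, -1.0]]
contact_force: [-0.1, -0.3, -0.0]
opening: 0.0917
finger_force: 0.0
```

View pics/sb2.png

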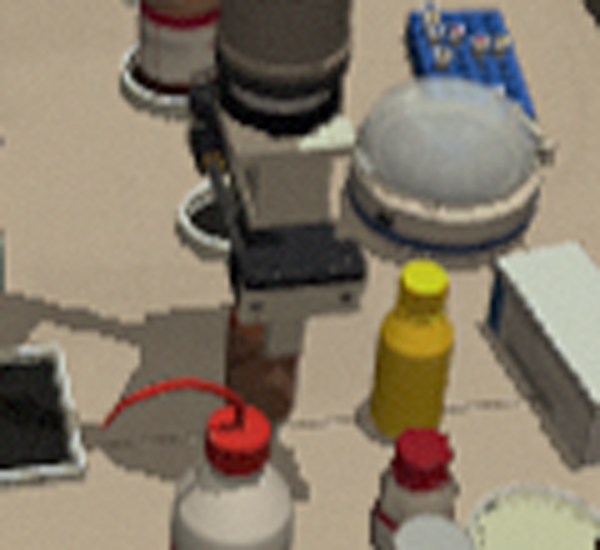

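```bash
python3 - <<'E'
from h import *
p=env.get_image("side")
for X in([.6127,-.325,.1],[.6127,-.325,.12],[.6127,-.268,.06],[.6127,-.268,.04],[.6127,-.268,.0]):print(((proj(p,X)-[300,180])*5).round())
E
```

```text
[282. 358.]
[284. 335.]
[260. 342.]
[258. 363.]
[255. 406.]
```

The finger (286 against 283 predicted) and the bottle (264 against 260) are offset alike, so the gripper is aligned. Closing.

```bash
python3 -m inch '[[[0,-0.03,0,0,0,0,-1],[0,0,0,0,0,0,-1],[0,0,0,0,0,0,-1],[0,0,0,0,0,0,-1],[0,0,0,0,0,0,-1],[0,0,0,0,0,0,-1],[0,0,0,0,0,0,-1],[0,0,0,0,0,0,-1],[0,0,-0.3,0,0,0,-1],[0,0,-0.4,0,0,0,-1],[0,0,-0.4,0,0,0,-1],[0,0,-0.2,0,0,0,-1]]]'; python3 go.py .6265 -.089 .165 90
```

```text
clock: 12.25
tcp_pos: [0.6138, -0.2684, 0.1715]
tool_rot: [[-1.0, 0.0, 0.001], [0.0, 1.0, -0.001], [-0.001, -0.001, -1.0]]
contact_force: [0.0, -0.8, -3.2]
opening: 0.0314
finger_force: 30.0
clock 12.25 tcp [ 0.6138 -0.2684  0.1715] open 0.0314 q [-0.53  0.66  1.17  0.    1.31 -2.1 ] closing dir deg 90.0
turn (tool) first [-0.04  0.07 -0.  ] | shift units before turn [-0.255  3.589  0.128] | after turn [-0.255  3.589  0.13 ]
```

```bash
python3 -m inch '[[[-0.03,0.36,0,0,0,0,-1],[-0.03,0.36,0,0,0,0,-1],[-0.03,0.36,0,0,0,0,-1],[-0.03,0.36,0,0,0,0,-1],[-0.03,0.36,0,0,0,0,-1],[-0.03,0.36,0,0,0,0,-1],[-0.03,0.36,0,0,0,0,-1],[-0.03,0.36,0,0,0,0,-1],[0,0.36,0,0,0,0,-1],[0,0.35,0,0,0,0,-1],[0,0,0,0,0,0,-1],[0,0,0,0,0,0,-1]]]'; python3 go.py .6265 -.089 .108 90; python3 - <<'E'
from h import *
p=env.get_image("side");save(p,"sb3.png",(290,140,410,250),5)
for X in([.6265,-.089,.0185],[.6265,-.089,.07],[.6265,-.089,.16]):print(((proj(p,X)-[290,140])*5).round())
E
```

```text
clock: 13.45
tcp_pos: [0.6255, -0.0884, 0.1704]
tool_rot: [[-1.0, -0.001, 0.0], [-0.001, 1.0, -0.0], [-0.0, -0.0, -1.0]]
contact_force: [0.6, 0.3, -4.5]
opening: 0.0308
finger_force: 30.0
clock 13.45 tcp [ 0.6255 -0.0884  0.1704] open 0.0308 q [-0.26  0.59  1.31 -0.    1.24 -1.83] closing dir deg 90.1
turn (tool) first [-0.03  0.02  0.05] | shift units before turn [-0.02  -0.012  1.247] | after turn [-0.02  -0.013  1.247]
[274. 412.]
[278. 358.]
[283. 257.]
```

View pics/sb3.png

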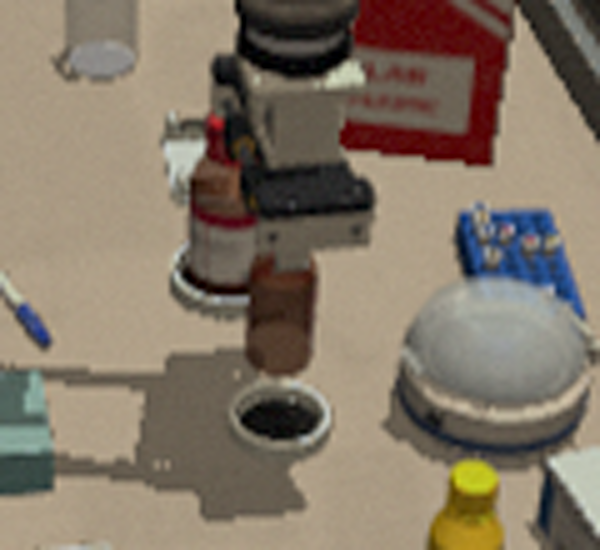

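The bottle's axis (280) lies above the cup's centre (281,417). Lowering.

```bash
python3 -m inch '[[[-0.03,0,0.3,0,0,0,-1],[0,0,0.3,0,0,0,-1],[0,0,0.25,0,0,0,-1],[0,0,0.15,0,0,0,-1],[0,0,0.1,0,0,0,-1],[0,0,0.06,0,0,0,-1],[0,0,0.03,0,0,0,-1],[0,0,0.03,0,0,0,-1],[0,0,0.02,0,0,0,-1],[0,0,0,0,0,0,-1]]]'
```

```text
clock: 14.5
tcp_pos: [0.6276, -0.0889, 0.1102]
tool_rot: [[-1.0, -0.0, 0.003], [-0.0, 1.0, -0.001], [-0.003, -0.001, -1.0]]
contact_force: [-2.8, -0.4, 4.9]
opening: 0.0314
finger_force: 30.0
```

Contact at the expected floor height. Release and move on to the box.

```bash
python3 -m inch '[[[0,0,0,0,0,0,1],[0,0,0,0,0,0,1],[0,0,0,0,0,0,1],[0,0,0,0,0,0,1],[0,0,0,0,0,0,1],[0,0,0,0,0,0,1],[0,0,-0.5,0,0,0,1],[0,0,-0.6,0,0,0,1],[0,0,-0.6,0,0,0,1],[0,0,-0.3,0,0,0,1]]]'; python3 go.py .431 -.0905 .20 0
```

```text
clock: 15.5
tcp_pos: [0.6279, -0.0889, 0.2113]
tool_rot: [[-1.0, -0.0, 0.004], [-0.0, 1.0, -0.001], [-0.004, -0.001, -1.0]]
contact_force: [1.1, 1.2, 0.7]
opening: 0.0917
finger_force: 0.0
clock 15.5 tcp [ 0.6279 -0.0889  0.2113] open 0.0917 q [-0.26  0.56  1.24  0.    1.33 -1.83] closing dir deg 90.0
turn (tool) first [ -0.23   0.14 -90.  ] | shift units before turn [ 3.938 -0.031  0.209] | after turn [0.031 3.937 0.225]
```

```bash
python3 -m inch '[[[0.49,0,0,0,0,0,1],[0.49,0,0,0,0,0,1],[0.49,0,0,0,0,0,1],[0.49,0,0,0,0,0,1],[0.49,0,0,0,0,0,1],[0.49,0,0,0,0,0,1],[0.49,0,0,0,0,0,1],[0.49,0,0,0,0,0,1]]]'; python3 -m inch '[[[0,0,0,0,0,7.5,1],[0,0,0,0,0,7.5,1],[0,0,0,0,0,7.5,1],[0,0,0,0,0,7.5,1],[0,0,0,0,0,7.5,1],[0,0,0,0,0,7.5,1],[0,0,0,0,0,7.5,1],[0,0,0,0,0,7.5,1],[0,0,0,0,0,7.5,1],[0,0,0,0,0,7.5,1],[0,0,0,0,0,7.5,1],[0,0,0,0,0,7.5,1]]]'; python3 go.py .432 -.0905 .027 0
python3 - <<'E'
from h import *
p=env.get_image("side");save(p,"bx.png",(250,150,410,270),4)
for X in([.432,-.0905,.042],[.407,-.1355,.042],[.457,-.1355,.042],[.45,-.2605,.012],[.6265,-.089,.0185]):print(((proj(p,X)-[250,150])*4).round())
E
```

```text
clock: 16.3
tcp_pos: [0.4299, -0.0887, 0.2083]
tool_rot: [[-1.0, -0.0, 0.0], [-0.0, 1.0, -0.0], [-0.0, -0.0, -1.0]]
contact_force: [0.5, -1.0, -0.6]
opening: 0.0915
finger_force: 0.0
clock: 17.5
tcp_pos: [0.4309, -0.0887, 0.2083]
tool_rot: [[0.005, 1.0, 0.0], [1.0, -0.005, 0.0], [0.0, 0.0, -1.0]]
contact_force: [0.2, 0.0, -0.3]
opening: 0.092
finger_force: 0.0
clock 17.5 tcp [ 0.4309 -0.0887  0.2083] open 0.092 q [-0.38  0.22  1.79  0.    1.14 -0.37] closing dir deg -0.3
turn (tool) first [ 0.02 -0.   -0.31] | shift units before turn [-0.036  0.02   3.626] | after turn [-0.036  0.021  3.626]
[168. 291.]
[144. 326.]
[201. 321.]
[210. 448.]
[380. 290.]
```

View pics/bx.png

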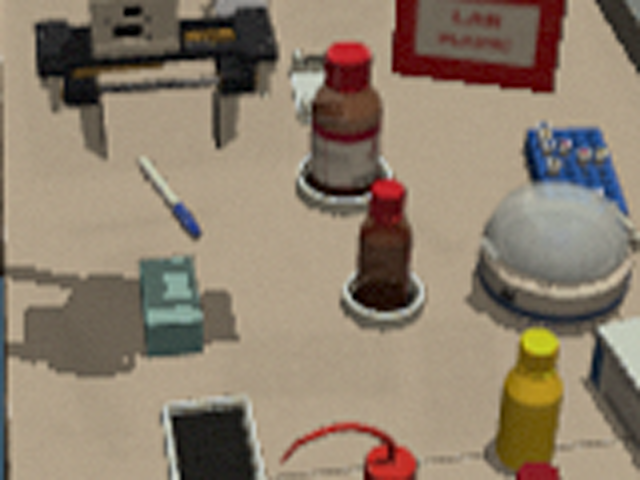

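Both bottles are seated. The box's near top edge (145–202) matches the predicted 144–201. Lowering on the box and gripping it.

```bash
python3 -m inch '[[[-0.03,0.02,0.4,0,0,0,1],[0,0,0.5,0,0,0,1],[0,0,0.5,0,0,0,1],[0,0,0.5,0,0,0,1],[0,0,0.5,0,0,0,1],[0,0,0.5,0,0,0,1],[0,0,0.4,0,0,0,1],[0,0,0.3,0,0,0,1],[0,0,0,0,0,0,1]]]'; python3 -m inch '[[[0,0,0,0,0,0,-1],[0,0,0,0,0,0,-1],[0,0,0,0,0,0,-1],[0,0,0,0,0,0,-1],[0,0,0,0,0,0,-1],[0,0,0,0,0,0,-1],[0,0,0,0,0,0,-1],[0,0,-0.3,0,0,0,-1],[0,0,-0.4,0,0,0,-1],[0,0,-0.4,0,0,0,-1],[0,0,0,0,0,0,-1]]]'; python3 go.py .451 -.26 .08 0
```

```text
clock: 18.45
tcp_pos: [0.4309, -0.0898, 0.0268]
tool_rot: [[-0.002, 1.0, -0.003], [1.0, 0.002, 0.001], [0.001, -0.003, -1.0]]
contact_force: [0.5, -0.2, 0.6]
opening: 0.092
finger_force: 0.0
clock: 19.55
tcp_pos: [0.4332, -0.0907, 0.085]
tool_rot: [[-0.0, 1.0, 0.004], [1.0, 0.0, -0.002], [-0.002, 0.004, -1.0]]
contact_force: [-0.6, -0.4, -0.3]
opening: 0.0497
finger_force: 30.0
clock 19.55 tcp [ 0.4332 -0.0907  0.085 ] open 0.0497 q [-0.38  0.4   1.95  0.    0.8  -0.38] closing dir deg 0.0
turn (tool) first [0.23 0.09 0.  ] | shift units before turn [-3.386  0.355  0.107] | after turn [-3.386  0.356  0.101]
```

```bash
python3 -m inch '[[[-0.34,0.035,0,0,0,0,-1],[-0.34,0.035,0,0,0,0,-1],[-0.34,0.035,0,0,0,0,-1],[-0.34,0.035,0,0,0,0,-1],[-0.34,0.035,0,0,0,0,-1],[-0.34,0.035,0,0,0,0,-1],[-0.34,0.035,0,0,0,0,-1],[-0.34,0.035,0,0,0,0,-1],[-0.34,0.035,0,0,0,0,-1],[-0.34,0.03,0,0,0,0,-1],[0,0,0,0,0,0,-1],[0,0,0,0,0,0,-1]]]'; python3 go.py .451 -.26 .033 0
python3 - <<'E'
from h import *
p=env.get_image("side");save(p,"bx2.png",(240,200,380,310),4.5)
for X in([.451,-.26,.012],[.451,-.26,.08]):print(((proj(p,X)-[240,200])*4.5).round())
E
```

```text
clock: 20.75
tcp_pos: [0.4489, -0.2605, 0.083]
tool_rot: [[0.001, 1.0, -0.0], [1.0, -0.001, 0.001], [0.001, -0.0, -1.0]]
contact_force: [1.1, -0.7, -1.2]
opening: 0.0498
finger_force: 30.0
clock 20.75 tcp [ 0.4489 -0.2605  0.083 ] open 0.0498 q [-0.67  0.51  1.74  0.    0.89 -0.67] closing dir deg -0.1
turn (tool) first [-0.02 -0.04 -0.06] | shift units before turn [0.009 0.042 1.   ] | after turn [0.009 0.041 1.   ]
[282. 279.]
[281. 212.]
```

View pics/bx2.png

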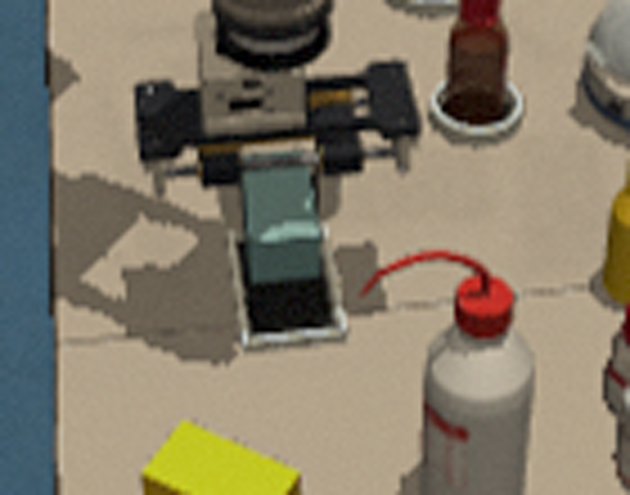

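The box hangs over the tray in line with it. The tray's near edge spans 242–347 and the box face 248–322. I'll shift about 2 mm in x and lower.

```bash
python3 -m inch '[[[0,0.045,0.2,0,0,0,-1],[0,0,0.25,0,0,0,-1],[0,0,0.2,0,0,0,-1],[0,0,0.15,0,0,0,-1],[0,0,0.1,0,0,0,-1],[0,0,0.06,0,0,0,-1],[0,0,0.03,0,0,0,-1],[0,0,0.02,0,0,0,-1],[0,0,0,0,0,0,-1]]]'
```

```text
clock: 21.7
tcp_pos: [0.4514, -0.2602, 0.0335]
tool_rot: [[-0.0, 1.0, 0.0], [1.0, 0.0, -0.0], [-0.0, 0.0, -1.0]]
contact_force: [-1.6, 2.1, 4.8]
opening: 0.0502
finger_force: 30.0
```

```bash
python3 -m inch '[[[0,0,0,0,0,0,1],[0,0,0,0,0,0,1],[0,0,0,0,0,0,1],[0,0,0,0,0,0,1],[0,0,0,0,0,0,1],[0,0,0,0,0,0,1],[0,0,-0.6,0,0,0,1],[0,0,-0.8,0,0,0,1],[0,0,-0.8,0,0,0,1],[0,0,-0.8,0,0,0,1]]]'; python3 go.py .4465 .095 .17 18.6
```

```text
clock: 22.7
tcp_pos: [0.4512, -0.26, 0.1842]
tool_rot: [[0.0, 1.0, -0.0], [1.0, -0.0, 0.0], [0.0, -0.0, -1.0]]
contact_force: [0.6, -0.7, -0.7]
opening: 0.0917
finger_force: 0.0
clock 22.7 tcp [ 0.4512 -0.26    0.1842] open 0.0917 q [-0.67  0.38  1.62  0.    1.14 -0.67] closing dir deg -0.0
turn (tool) first [-1.00e-02 -2.00e-02 -1.86e+01] | shift units before turn [ 7.1   -0.093  0.286] | after turn [6.759 2.176 0.284]
```

```bash
python3 -m inch '[[[0.59,0,0,0,0,0,1],[0.59,0,0,0,0,0,1],[0.59,0,0,0,0,0,1],[0.59,0,0,0,0,0,1],[0.59,0,0,0,0,0,1],[0.59,0,0,0,0,0,1],[0.59,0,0,0,0,0,1],[0.59,0,0,0,0,0,1],[0.59,0,0,0,0,0,1],[0.59,0,0,0,0,0,1],[0.59,0,0,0,0,0,1],[0.59,0,0,0,0,0,1]]]'; python3 -m inch '[[[0,0,0,0,0,-6.2,1],[0,0,0,0,0,-6.2,1],[0,0,0,0,0,-6.2,1],[0,0,0,0,0,0,1]]]'; 
python3 - <<'E'
from h import *
p=env.get_image("side");save(p,"mk.png",(250,120,410,240),4.5)
u=np.array([-.319,.948])*.069
for c in([.4465,.095],):
  for s in(1,-1):print(((proj(p,[*(np.array(c)+s*u),.006])-[250,120])*4.5).round())
for s in(1,-1):print("rest",((proj(p,[.6245+s*.002,.262+s*.047,.026])-[250,120])*4.5).round())
for k,z in(("marker_mid",.006),("pen_rest",0)):
  for m in env.masks_of(k,p)[:1]:
    ys,xs=np.nonzero(m["pixels"]);W=np.array([onz(p,((x+.5)/640,(y+.5)/400),.008 if z else .015)[:2] for x,y in zip(xs,ys)])*1000
    print(k,m["confidence"],cv2.minAreaRect(W.astype(np.float32)),W.mean(0))
E
python3 go.py .448 .095 .015 18.6
```

```text
clock: 23.9
tcp_pos: [0.4512, 0.095, 0.1828]
tool_rot: [[0.0, 1.0, 0.0], [1.0, -0.0, 0.0], [0.0, 0.0, -1.0]]
contact_force: [-0.4, 0.4, 0.8]
opening: 0.0919
finger_force: 0.0
clock: 24.3
tcp_pos: [0.4513, 0.0939, 0.1827]
tool_rot: [[-0.32, 0.947, -0.0], [0.947, 0.32, 0.0], [0.0, -0.0, -1.0]]
contact_force: [0.0, -1.0, 1.1]
opening: 0.0919
finger_force: 0.0
[157. 317.]
[220. 400.]
rest [349. 196.]
rest [361. 249.]
marker_mid 0.48 ((448.088134765625, 102.73193359375), (4.563225746154785, 111.42767333984375), 18.524486541748047) [446.46209387 106.38566536]
clock 24.45 tcp [0.4514 0.0937 0.1827] open 0.0918 q [ 0.04  0.28  1.78  0.    1.08 -0.28] closing dir deg 18.4
turn (tool) first [ 0.   -0.   -0.16] | shift units before turn [ 0.046 -0.057  3.354] | after turn [ 0.046 -0.056  3.354]
```

View pics/mk.png

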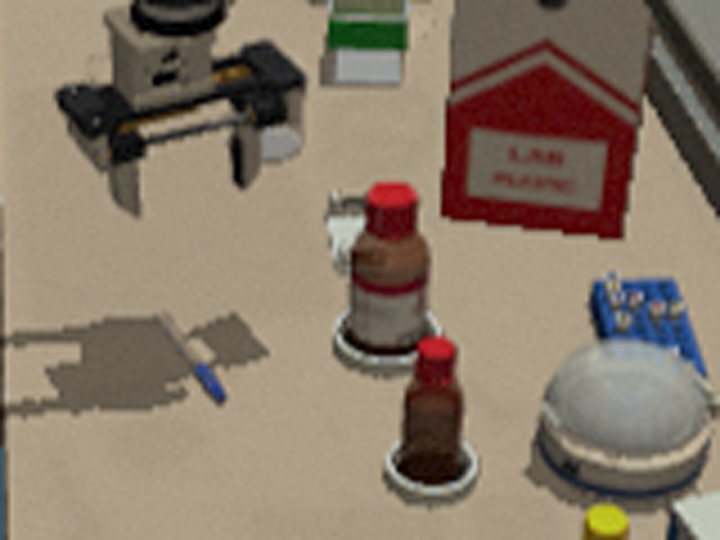

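The pen's ends at (165,316) and (222,400) agree with the estimate. Lowering on it and gripping.

```bash
python3 -m inch '[[[0.04,-0.05,0.4,0,0,0,1],[0,0,0.5,0,0,0,1],[0,0,0.5,0,0,0,1],[0,0,0.5,0,0,0,1],[0,0,0.5,0,0,0,1],[0,0,0.5,0,0,0,1],[0,0,0.3,0,0,0,1],[0,0,0.15,0,0,0,1],[0,0,0,0,0,0,1]]]'; python3 -m inch '[[[0,0,0,0,0,0,-1],[0,0,0,0,0,0,-1],[0,0,0,0,0,0,-1],[0,0,0,0,0,0,-1],[0,0,0,0,0,0,-1],[0,0,0,0,0,0,-1],[0,0,0,0,0,0,-1],[0,0,0,0,0,0,-1],[0,0,0,0,0,0,-1],[0,0,0,0,0,0,-1],[0,0,0,0,0,0,-1],[0,0,0,0,0,0,-1]]]'; python3 go.py .625 .262 .08 -3
```

```text
clock: 25.35
tcp_pos: [0.448, 0.0948, 0.0146]
tool_rot: [[-0.318, 0.948, -0.002], [0.948, 0.318, 0.0], [0.001, -0.002, -1.0]]
contact_force: [0.3, -0.4, 0.4]
opening: 0.0919
finger_force: 0.0
clock: 26.55
tcp_pos: [0.4484, 0.0949, 0.0152]
tool_rot: [[-0.319, 0.948, -0.0], [0.948, 0.319, 0.0], [0.0, -0.0, -1.0]]
contact_force: [1.0, -0.6, -0.5]
opening: 0.012
finger_force: 30.0
clock 26.55 tcp [0.4484 0.0949 0.0152] open 0.012 q [ 0.04  0.55  1.96  0.    0.64 -0.28] closing dir deg 18.6
turn (tool) first [-0.00e+00 -1.00e-02  2.16e+01] | shift units before turn [ 2.041  4.413 -1.296] | after turn [ 3.522  3.352 -1.296]
```

```bash
python3 -m inch '[[[0,0,-0.3,0,0,0,-1],[0,0,-0.5,0,0,0,-1],[0,0,-0.5,0,0,0,-1],[0,0,-0.5,0,0,0,-1],[0,0,0,0,0,7.2,-1],[0,0,0,0,0,7.2,-1],[0,0,0,0,0,7.2,-1],[0,0,0,0,0,0,-1]]]'; python3 go.py .448 .262 .105 -3
python3 - <<'E'
from h import *
p=env.get_image("side");T=env.get_image("top")
for u,v in((349,168),(388,172)):print("house bottom",onz(p,(u/640,v/400),0).round(3))
for z in(0,.2):print("top corner z",z,onz(T,(210/640,152/400),z).round(3))
save(p,"mk2.png",(230,90,410,225),4.2)
E
```

```text
clock: 27.35
tcp_pos: [0.4484, 0.0949, 0.1053]
tool_rot: [[0.053, 0.999, 0.0], [0.999, -0.053, 0.0], [0.0, 0.0, -1.0]]
contact_force: [0.6, 0.5, -0.4]
opening: 0.0123
finger_force: 30.0
clock 27.35 tcp [0.4484 0.0949 0.1053] open 0.0123 q [0.04 0.39 1.88 0.   0.87 0.09] closing dir deg -3.1
turn (tool) first [ 0.01 -0.01 -0.06] | shift units before turn [ 3.337 -0.186  0.006] | after turn [ 3.338 -0.182  0.006]
house bottom [0.723 0.3   0.   ]
house bottom [ 0.888  0.245 -0.   ]
top corner z 0 [0.727 0.293 0.   ]
top corner z 0.2 [0.681 0.242 0.2  ]
```

View pics/mk2.png

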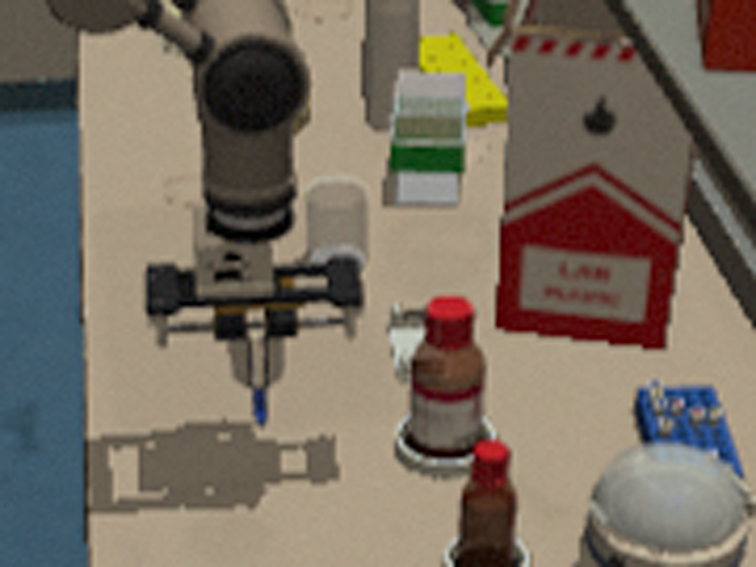

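The pen is held square, with its blue end towards the camera. The cardboard house's near corner is at about (0.723, 0.30), so I'll place the pen a few mm towards −x and −y of the rest's centre to keep the gripper body clear of it.

```bash
python3 -m inch '[[[0.4,0,0,0,0,0,-1],[0.4,0,0,0,0,0,-1],[0.4,0,0,0,0,0,-1],[0.4,0,0,0,0,0,-1],[0.4,0,0,0,0,0,-1],[0.4,0,0,0,0,0,-1],[0.4,0,0,0,0,0,-1],[0.4,0,0,0,0,0,-1],[0,0,0,0,0,0,-1]]]'; python3 go.py .621 .256 .105 -3
```

```text
clock: 28.35
tcp_pos: [0.4568, 0.2564, 0.1051]
tool_rot: [[0.048, 0.999, 0.0], [0.999, -0.048, 0.001], [0.001, 0.0, -1.0]]
contact_force: [0.5, 0.6, -0.5]
opening: 0.0126
finger_force: 30.0
clock 28.35 tcp [0.4568 0.2564 0.1051] open 0.0126 q [0.36 0.49 1.71 0.   0.95 0.41] closing dir deg -2.7
turn (tool) first [ 0.02 -0.03  0.27] | shift units before turn [1.480e-01 3.281e+00 3.000e-03] | after turn [1.64e-01 3.28e+00 1.00e-03]
```

```bash
python3 -m inch '[[[0.02,0.4,0,0,0,0,-1],[0.02,0.4,0,0,0,0,-1],[0.02,0.4,0,0,0,0,-1],[0.02,0.4,0,0,0,0,-1],[0.02,0.4,0,0,0,0,-1],[0.02,0.4,0,0,0,0,-1],[0.02,0.4,0,0,0,0,-1],[0.01,0.3,0,0,0,0,-1],[0.01,0.15,0,0,0,0,-1],[0,0,0,0,0,0,-1]]]'; python3 go.py .621 .256 .032 -3
python3 - <<'E'
from h import *
T=env.get_image("top")
p=env.get_image("side");
a=p["pixels"][110:210,270:400];b=T["pixels"][120:220,170:300]
cv2.imwrite("pics/mk3.png",cv2.resize(np.hstack([a,b])[:,:,::-1],None,fx=3,fy=3,interpolation=cv2.INTER_CUBIC))
s=env.sense();c=s["tcp_pos"]
for q,o in((p,(270,110)),(T,(170-130,120))):
  print("pen ends if centred",[((proj(q,[c[0]+k*.0033,c[1]+k*.069,c[2]-.008])-o)*3).round() for k in(1,-1)])
  print("rest saddles",[((proj(q,[.6245+k*.0025,.262+k*.047,.026])-o)*3).round() for k in(1,-1)])
E
```

```text
clock: 29.35
tcp_pos: [0.6199, 0.2533, 0.1047]
tool_rot: [[0.052, 0.999, -0.001], [0.999, -0.052, -0.0], [-0.0, -0.0, -1.0]]
contact_force: [-0.3, -0.2, 0.1]
opening: 0.0121
finger_force: 30.0
clock 29.35 tcp [0.6199 0.2533 0.1047] open 0.0121 q [ 0.27  0.72  1.25 -0.    1.17  0.33] closing dir deg -3.0
turn (tool) first [-0.03  0.02  0.01] | shift units before turn [0.056 0.02  1.454] | after turn [0.056 0.02  1.454]
pen ends if centred [array([169., 114.]), array([180., 165.])]
rest saddles [array([173., 161.]), array([180., 196.])]
pen ends if centred [array([451., 180.]), array([595., 187.])]
rest saddles [array([485., 186.]), array([577., 191.])]
```

View pics/mk3.png

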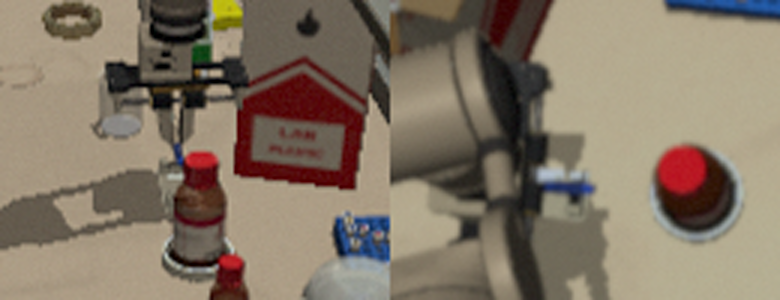

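The pen tip at (594,188) matches the prediction for a centred grip (595,187), and it points along the rest. Lowering slowly and watching the force.

```bash
python3 -m inch '[[[0.05,0.02,0.25,0,0,0,-1],[0,0,0.3,0,0,0,-1],[0,0,0.3,0,0,0,-1],[0,0,0.2,0,0,0,-1],[0,0,0.15,0,0,0,-1],[0,0,0.1,0,0,0,-1],[0,0,0.06,0,0,0,-1],[0,0,0.04,0,0,0,-1],[0,0,0.02,0,0,0,-1],[0,0,0,0,0,0,-1]]]'
```

```text
clock: 30.45
tcp_pos: [0.6208, 0.2566, 0.0345]
tool_rot: [[0.052, 0.999, 0.001], [0.999, -0.052, 0.0], [0.0, 0.001, -1.0]]
contact_force: [0.9, -0.0, -0.2]
opening: 0.0119
finger_force: 30.0
```

```bash
python3 -m inch '[[[0,0,0.03,0,0,0,-1],[0,0,0.02,0,0,0,-1],[0,0,0,0,0,0,-1]]]'
```

```text
clock: 30.75
tcp_pos: [0.6206, 0.2566, 0.0317]
tool_rot: [[0.052, 0.999, -0.0], [0.999, -0.052, 0.0], [0.0, -0.0, -1.0]]
contact_force: [0.0, -0.7, -0.1]
opening: 0.0123
finger_force: 30.0
```

```bash
python3 -m inch '[[[0,0,0.01,0,0,0,-1],[0,0,0,0,0,0,-1],[0,0,0,0,0,0,-0.3],[0,0,0,0,0,0,-0.3],[0,0,0,0,0,0,-0.3],[0,0,0,0,0,0,-0.3],[0,0,-0.3,0,0,0,-0.3],[0,0,-0.6,0,0,0,-0.3],[0,0,-0.6,0,0,0,-0.3],[0,0,-0.6,0,0,0,-0.3],[0,0,-0.6,0,0,0,-0.3]]]';  python3 -m inch '[[[0,-0.5,0,0,0,0,0],[0,-0.5,0,0,0,0,0],[0,-0.5,0,0,0,0,0],[0,-0.5,0,0,0,0,0],[0,-0.5,0,0,0,0,0],[0,-0.5,0,0,0,0,0],[0,-0.5,0,0,0,0,0],[0,-0.5,0,0,0,0,0],[0,0,0,0,0,0,0],[0,0,0,0,0,0,0]]]'
python3 - <<'E'
from h import *
T=env.get_image("top");p=env.get_image("side")
a=p["pixels"][130:290,270:400];b=T["pixels"][140:300,170:420]
cv2.imwrite("pics/end.png",cv2.resize(np.hstack([a,b])[:,:,::-1],None,fx=2.1,fy=2.1,interpolation=cv2.INTER_CUBIC))
for k,z,near in(("marker_mid",.024,(.62,.26)),("card_box_mid",.047,(.45,-.26)),("box_tray",.012,(.45,-.26))):
  for n,q in(("top",T),("side",p)):
    ms=env.masks_of(k,q)
    if not ms: continue
    m=min(ms,key=lambda m:np.hypot(*(onz(q,m["at"],z)[:2]-near)))
    ys,xs=np.nonzero(m["pixels"]);W=np.array([onz(q,((x+.5)/640,(y+.5)/400),z)[:2] for x,y in zip(xs,ys)])*1000
    print(k,n,cv2.minAreaRect(W.astype(np.float32)),W.mean(0).round(1))
E
```

```text
clock: 31.85
tcp_pos: [0.6206, 0.2566, 0.1689]
tool_rot: [[0.052, 0.999, 0.001], [0.999, -0.052, 0.0], [0.0, 0.001, -1.0]]
contact_force: [0.1, 1.2, -0.7]
opening: 0.0322
finger_force: 0.0
clock: 32.85
tcp_pos: [0.4213, 0.2674, 0.1675]
tool_rot: [[0.052, 0.999, 0.002], [0.999, -0.052, 0.001], [0.001, 0.002, -1.0]]
contact_force: [0.4, -0.5, -0.5]
opening: 0.0458
finger_force: 0.0
marker_mid top ((619.0794067382812, 257.901123046875), (135.15599060058594, 17.441936492919922), 86.70838928222656) [619.1 261. ]
card_box_mid top ((447.0695495605469, -257.7348327636719), (94.78421020507812, 50.08011245727539), 89.25041961669922) [ 447.7 -256.8]
card_box_mid side ((451.4917907714844, -275.48089599609375), (126.3896255493164, 52.29090118408203), 89.80830383300781) [ 450.9 -277.6]
box_tray top ((448.31976318359375, -258.9426574707031), (78.896728515625, 117.20561218261719), 0.1783476620912552) [ 451.5 -253.3]
box_tray side ((453.5445861816406, -273.58502197265625), (108.78977966308594, 75.48790740966797), 84.66947937011719) [ 450.9 -290.6]
```

View pics/end.png

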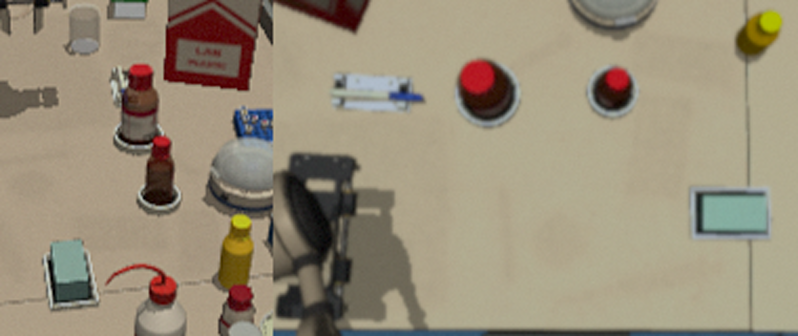

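Everything is seated: the pen lies across both saddles at about (378,95), both bottles stand centred in their cups, the box lies flat in its tray, and the gripper is clear. Handing in.

```bash
python3 -c "
from cell import env
print(env.hand_in())"
```

```text
the job is handed in; nothing more can be done
None
```

I put both bottles, the card box and the marker in their holders and handed the job in at about 33 s; the final pictures show all four seated and the beaker and squeeze bottle untouched, but `env.hand_in()` gave no verdict.

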